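Dock the nozzle rack past the spring gate

TASK

Push the rack of welding nozzles along the loading chute until it is fully home against the end stop. The spring gate beside the chute has a stop plate that blocks the way: hold the gate open with one fingertip while you push the rack past with the other, so that the gate never touches the rack, and then let the gate close behind it. Only push: the rack must not be lifted or tipped, and the loose things lying around the chute stay where they are.

Things in the scene. Friction and masses are not known exactly. Their poses are not given: they have to be found in the camera images.
- chute: Fixed open sheet-metal chute. x: pushing direction; z up; y: towards its gate side (robot's side). Origin: bench surface, lane centre line, under the closed gate's stop plate. Floor 8 mm above the bench, from x = -203 mm (open end). Lane 68 mm wide: fixed wall at y = -34 (top 34 mm above bench), low kerb at y = 34 to 37 (top 20 mm). Moved and turned from run to run.
- end_stop (a point): foot of the end stop's flat face, on the lane floor at chute x = +90 mm, centre line; the stop rises to 52 mm above the bench. Behind it, chute x = 115 to 255 mm, stands the grey torch cleaning unit, 110 mm tall
- gate_foot (a point): Steel spring gate; this point lies on its hinge line, level with the stop plate: chute y = 47 mm, 5 mm above the bench; x = chute x; closed, y and z as the chute's. Leaf: flat upright sheet, x = -165 to +15 mm, from 2 to 58 mm above the hinge line, inner face at gate y = -2 mm (chute y = 45), 8 mm rod along the top, outside. Spring closes it: about 0.1 N m, 3 to 6 N on a fingertip 20 mm up
- plate_corner (a point): lower free corner of the gate's stop plate, a 4 mm thick plate standing out of the leaf's inner face over the lane at gate x = -2 to +2 mm. Closed, it reaches from the leaf in to chute y = 15 mm and spans 35 to 63 mm above the bench, so it blocks the rack; it moves with the gate
- leaf_end (a point): upper corner of the leaf's inner face at its end nearest the open end of the chute (gate x = -165 mm, 58 mm above the hinge line); moves with the gate
- gate (a joint): tilt of the gate in rad: 0 closed (leaf upright), grows as the leaf's top tilts outward, away from the lane, to a stop at 1.05. From about 0.6 up the stop plate is clear of the rack
- rack: Loose aluminium rack in the lane, 80 mm long (x, along chute x), 62 wide (y); origin: centre of underside. 16 mm base block, flat upright wall 3 mm thick across each end (top 52 mm above the underside, 60 above the bench), six copper nozzles between (tops 63 mm above the underside). 0.3 to 0.65 kg. Starts before the gate; home with its front wall on the end stop, origin at chute x = 50 mm
- spare_nozzle: bystander: loose copper nozzle standing on the bench on the gate side of the chute, 24 mm diameter, 58 mm tall, origin at the centre of its underside
- tape: bystander: grey tape measure 70 x 36 x 64 mm on the bench on the far side of the chute, origin at the centre of its underside
- disc: bystander: grinding disc of 116 mm diameter lying flat on the bench on the far side of the chute, origin at the centre of its underside
- hammer: bystander: hammer 260 mm long lying on the bench on the far side of the chute
There are look-alikes about, which are no part of the job. Of the things like the rack, leave any that is purple or red; of the rest the larger one is meant.

How it is judged:
By the outcome, as a careful person would: the job done as asked, in the order asked, and still so for the second after the job is handed in, with the robot touching nothing.
It also fails if it takes over 48 s, if anything falls off the work surface, if the arm or the gripper's body presses on something with over 40 N, if the wrist force passes 120 N, or if a joint passes its speed limit or range.

ROBOT

A 6-joint arm with a two-finger parallel gripper is mounted at the origin on the work surface. World frame = base frame: x ahead of the robot, y to its left, z up, the work surface at z = 0. Lengths are in m, angles in degrees, forces in N, time in s.
With the tool pointing down it reaches from about 0.35 to 0.875 m from the base axis. Payload 4.2 kg.
Tool frame: the origin (TCP) lies on the centre line of the jaws, within the pads' length; the fingertips stand tip_reach ahead of it and the grasp point (between the pads) is the TCP (tip_reach is the distance from the TCP to the fingertips, in m); z points along the fingers, y is the line along which they close (so a half turn about z gives the same grasp; the last joint's range is limited). The gripper opens to 87 mm and grips with 3 to 60 N. Pads are 19 mm wide; open, the fingers measure 117 mm over their backs; the gripper's body (75 mm by 190 mm) begins 51 mm behind the grasp point.
Start: joints at [-54.053, 22.042, 0.453, 0, -68.411, -14.817], TCP at [0.225, -0.583, 0.206] pointing down, gripper open.
Joint ranges: [-179.83, 179.83], [-69.29, 118.12], [-61.27, 80.66], [-181.25, 117.63], [-171.15, -9.14], [-177.46, 177.46]. Speed limits (degrees/s): [159.86, 159.86, 180, 180, 180, 180].

INTERFACE

Orientations are given as a 3x3 rotation matrix whose columns are the frame's x, y, z axes.
In Python, from station import sense, capture, finish_job, tip_reach gives the robot as it stands.
- The arm moves only by the tool arm_command, never from a script. Its argument "deltas" is a list of rows, each a list of 7 numbers: the turn, a rotation vector about the tool's x, y, z in rad, then the shift along the tool's x, y, z in cm, then the closure, from -1 (fully open) to 1 (shut), so that 0 is half open. In form: [[rx, ry, rz, dx, dy, dz, hand], ...]. A call has 1 to 8 rows; each row is the pose to reach, as a shift and turn from the pose commanded when the call began, along the tool's axes at that moment; what a row does not reach only later rows make up. A row lasts 1/12 s, in which the tool goes at most 41.7 mm and 7.16 degrees, less where a joint would pass 70% of its speed; a pose out of reach is approached as far as the arm can. A call with a gripper value outside its range is refused whole. The fingers move at their own pace and stop on an object; the grip force is fixed at half the most. Time passes only in rows, so rows that repeat a pose let the fingers close. It gives the time, the measured TCP pose, the force, the opening and the grip force at its end, in the units of the state.
- sense(): the state, without advancing time (a new reading comes with each control period).
- capture(name): name is "scene" or "top"; returns a dict with "pixels" (420x560x3 uint8, blue, green, red), "fovy" (degrees; the focal length in pixels is half the picture's height over the tangent of half this angle, whatever the lens; pixels are square), "cx", "cy" (the principal point, pixels), "k1" (the pictures are not rectified: a ray, as slopes to the right and down, at radius r is drawn at 1 + k1 r^2 times it, then the intrinsics apply), "rvec" (rotation vector, rad) and "tvec" (3), from world to camera coordinates, as OpenCV has them. Camera axes: x right, y down, z forward; pixel columns grow to the right and rows downward; lengths in m; the calibration is good to about 2 mm. A picture is of the moment at which its call begins. There is no depth.
- finish_job(): hands the job in; it is judged then, once.
The state is a dict: "time_s": time; "joints": joint angles; "joint_velocities": joint speeds; "effort": joint torques, N m; "tcp_pos": TCP position; "ee_rot": TCP orientation; "wrist_force": force on the tool from outside, world axes, zero at the start; "moment": the same for the moment, N m; "gripper_width": opening from 0.0 (shut) to 1.0 (fully open); "gripper_force": force on a finger pad.
Only numpy, scipy, OpenCV 4.12 (cv2) and the standard library are available. Lean on these libraries where they do the work, as an engineer would, in place of code of your own. Each camera call takes 0.05 s, during which the arm holds its last target. There are 200 camera calls.

## Working session

There is one attempt and no reset: what is moved stays moved. The work goes in short steps, Python scripts to look and compute and a tool call to move; the robot and the scene stay as the last step left them, time stands still between calls to the robot, and variables do not carry over. Pictures are saved under pics/ and viewed, at most 10 in all, crops included, and the job is handed in when it is done.

Besides the shell and the picture viewer there is one more tool, called after ">>>" as name([rows], argument=value, ...), one row to a line, values as JSON. arm_command: Moves the arm, as the interface text tells. Its arguments: {"type":"object","properties":{"deltas":{"type":"array"}},"required":["deltas"]}

```bash
mkdir -p pics; ls; python3 - <<'E'
from station import *
import cv2
for n in("scene","top"):
    c=capture(n); cv2.imwrite(f"pics/{n}0.png",c["pixels"]); print(n,{k:v for k,v in c.items() if k!="pixels"})
s=sense(); print(s); print(tip_reach)
E
```

```text
pics
scene {'fovy': 53.49744822489629, 'cx': 274.1847891862179, 'cy': 213.47178982548473, 'k1': -0.048629314351451056, 'rvec': array([ 0.92149636,  2.7241226 , -0.75521897]), 'tvec': array([ 0.41209959, -0.31435167,  1.03546132])}
top {'fovy': 44.82803995667862, 'cx': 281.67131271741636, 'cy': 215.46035873008165, 'k1': -0.1654511958287462, 'rvec': array([ 2.18670376, -2.12872785,  0.09950753]), 'tvec': array([0.05107849, 0.60138671, 0.94584379])}
{'time_s': 0.1, 'joints': array([-5.40529125e+01,  2.20835847e+01,  3.87623256e-01, -2.43644175e-02,
       -6.84104732e+01, -1.48158778e+01]), 'joint_velocities': array([ 0.02922794, -0.07402381,  0.0932541 ,  0.0788101 , -0.03754553,
        0.02574534]), 'effort': array([-9.69795037e-04, -3.91688061e+01,  1.87934500e+01,  4.23198760e+00,
        1.34460814e-02, -5.85843395e-05]), 'tcp_pos': array([ 0.22511458, -0.58244249,  0.20480078]), 'ee_rot': array([[-9.32813795e-01, -3.60357920e-01, -7.70378503e-04],
       [-3.60358732e-01,  9.32812184e-01,  1.73595837e-03],
       [ 9.30521059e-05,  1.89693853e-03, -9.99998196e-01]]), 'wrist_force': array([ 0.49277251, -1.01183259,  0.47243313]), 'moment': array([ 0.05842473, -0.0347697 , -0.02861761]), 'gripper_force': 0.0, 'gripper_width': 1.0013098723191547}
0.019
```

View pics/scene0.png

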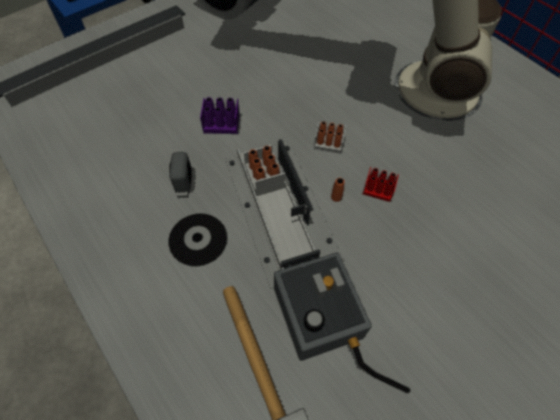

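View pics/top0.png

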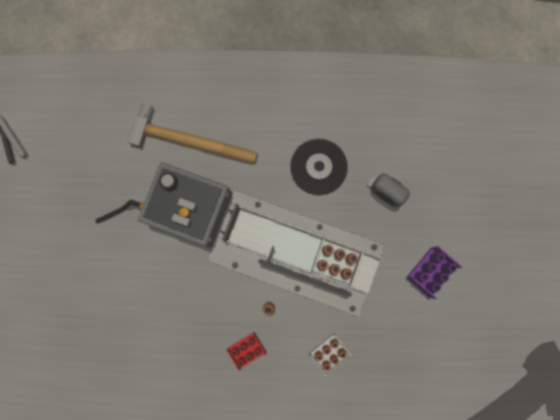

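Candidates in the top view: the rack in the lane (337,262), a small copper one (330,354), a red one (246,350) and a purple one (435,272). The rack in the lane is the larger of those that are neither purple nor red. I'll check it in a crop.

```bash
python3 - <<'E'
import cv2
a=cv2.imread("pics/top0.png")[185:325,200:390]
b=cv2.imread("pics/scene0.png")[130:280,225:355]
cv2.imwrite("pics/c1.png",cv2.resize(a,None,fx=4,fy=4,interpolation=cv2.INTER_CUBIC))
cv2.imwrite("pics/c2.png",cv2.resize(b,None,fx=4,fy=4,interpolation=cv2.INTER_CUBIC)*1)
E
```

```text
(no output)
```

View pics/c1.png

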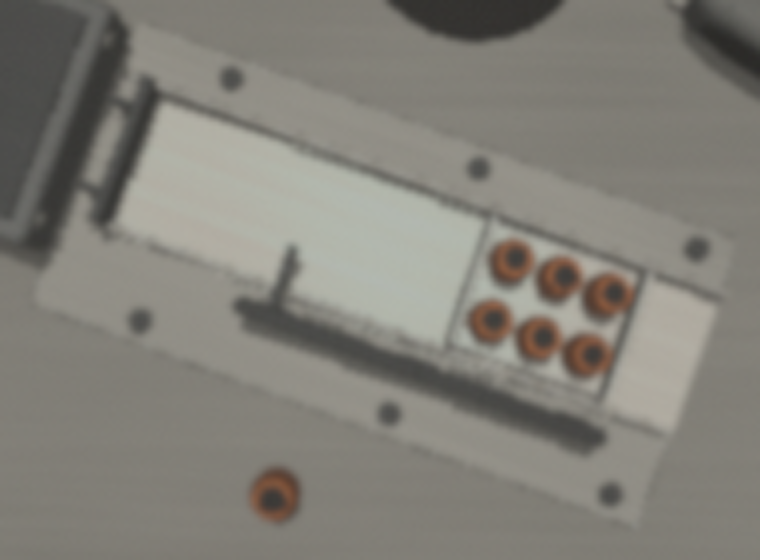

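View pics/c2.png

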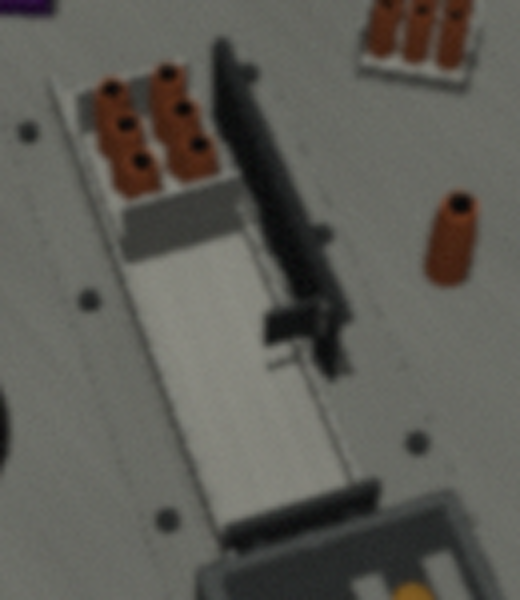

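The crop confirms the copper/grey rack in the lane, with its front wall at about (317,255) in the top view and a clear plate at (273,247). The spare nozzle is at (268,309). Next I'll fit the chute pose.

```bash
cat > h.py <<'E'
import numpy as np, cv2
from scipy.optimize import least_squares
from station import *
def proj(c,P):
    f=210/np.tan(np.radians(c["fovy"]/2))
    K=np.array([[f,0,c["cx"]],[0,f,c["cy"]],[0,0,1.]])
    return cv2.projectPoints(np.asarray(P,float).reshape(-1,1,3),c["rvec"],c["tvec"],K,np.array([c["k1"],0,0,0,0]))[0][:,0]
def ground(c,uv,z):
    g=lambda p:(proj(c,[p[0],p[1],z])[0]-uv)
    return least_squares(g,[.5,-.2]).x
def W(q,P):   # chute mm -> world m
    P=np.asarray(P,float).reshape(-1,3)/1000; c,s=np.cos(q[2]),np.sin(q[2])
    return np.c_[q[0]+c*P[:,0]-s*P[:,1], q[1]+s*P[:,0]+c*P[:,1], P[:,2]]
E
python3 - <<'E'
from h import *
T,S=capture("top"),capture("scene")
t=np.array([[720,298],[664,433],[158,97],[112,232],[292,248],[600,445]])/4+[200,185]
tp=[[-203,-34,8],[-203,34,8],[90,-34,8],[90,34,8],[0,15,63],[-165,53,63]]
s=np.array([[270,342],[265,312],[225,530],[55,80]])/4+[225,130]
sp=[[0,15,35],[0,15,63],[90,-34,8],[-203,-34,34]]
r=lambda q:np.r_[proj(T,W(q,tp))-t,proj(S,W(q,sp))-s].ravel()
o=least_squares(r,[.5,-.2,1.7],loss="soft_l1"); q=o.x
print(q,np.degrees(q[2])); print(r(q).reshape(-1,2).round(1)); np.save("q.npy",q)
def toc(p): d=p-q[:2];c,s_=np.cos(q[2]),np.sin(q[2]); return (np.array([c*d[0]+s_*d[1],-s_*d[0]+c*d[1]])*1000).round(1)
for uv in([490,215],[450,345],[643,270],[603,398]): print("rack top",toc(ground(T,np.array(uv)/4+[200,185],.060)))
print("nozzle",toc(ground(T,np.array([273,497])/4+[200,185],.058)))
print("sceneview nozzle top",toc(ground(S,np.array([460,204])/4+[225,130],.058)))
for uv in([93,93],[190,68],[125,210],[238,180]): print("rack S",toc(ground(S,np.array(uv)/4+[225,130],.060)))
E
```

```text
[0.55192972 0.07653501 1.24706344] 71.45147179410375
[[-0.5  0.5]
 [ 2.  -0.5]
 [ 0.2 -0. ]
 [-0.4 -1.6]
 [-0.1 -0.2]
 [-0.1  0.6]
 [-0.8 -0.3]
 [ 0.9 -0.4]
 [ 1.7  6.6]
 [-0.7 -4.8]]
rack top [-81.4 -30.8]
rack top [-84.3  32.2]
rack top [-157.   -31.1]
rack top [-159.3   31.1]
nozzle [-31.6 126.3]
sceneview nozzle top [-30.2 126.5]
rack S [-153.8  -24.4]
rack S [-153.3   27.9]
rack S [-78.7 -30.9]
rack S [-77.9  27.4]
```

```bash
cat >> h.py <<'E'
from scipy.spatial.transform import Rotation as R
def to(x,y,ztip,a=22.):  # TCP target in chute mm
    q=np.load("q.npy"); s=sense(); p,M=s["tcp_pos"],s["ee_rot"]
    t=W(q,[x,y,ztip+1000*tip_reach])[0]; b=q[2]+np.pi/2+np.radians(a)
    yv=np.array([np.cos(b),np.sin(b),0]); z=np.array([0,0,-1.]); N=np.c_[np.cross(yv,z),yv,z]
    print("t",round(s["time_s"],2),"d",R.from_matrix(M.T@N).as_rotvec().round(3),(100*M.T@(t-p)).round(2),"F",s["wrist_force"].round(1),"w",round(s["gripper_width"],3),"j",s["joints"].round(0))
    ax=np.array([np.cos(q[2]),np.sin(q[2])]); d=p[:2]-q[:2]
    print("chute now",round(1e3*d@ax,1),round(1e3*(d@[-ax[1],ax[0]]),1),"tipz",round(1e3*(p[2]-tip_reach),1),"M",M[:2,:2].round(3).tolist())
E
python3 -c "
from h import *
to(-190,5.5,120)"
```

```text
t 0.2 d [ 1.000e-03  1.000e-03 -1.262e+00] [-41.68  35.43   6.65] F [-0.1  0.  -0.1] w 1.001 j [-54.  22.   0.  -0. -68. -15.]
chute now -728.8 100.1 tipz 186.1 M [[-0.933, -0.36], [-0.36, 0.933]]
```

>>> arm_command([
  [0, 0, -0.12, -3.2, 2.7, 0, 0.15],
  [0, 0, -0.24, -6.3, 5.4, 0, 0.15],
  [0, 0, -0.36, -9.5, 8.1, 0, 0.15],
  [0, 0, -0.48, -12.6, 10.8, 0, 0.15],
  [0, 0, -0.6, -15.8, 13.4, 0, 0.15],
  [0, 0, -0.72, -19, 16.1, 0, 0.15],
  [0, 0, -0.84, -22.1, 18.8, 0, 0.15],
  [0, 0, -0.96, -25.3, 21.5, 0, 0.15],
])

```text
time_s: 0.87
tcp_pos: [0.384, -0.2894, 0.2058]
ee_rot: [[-0.234, -0.972, 0.0], [-0.972, 0.234, 0.0], [-0.0, -0.0, -1.0]]
wrist_force: [1.0, 0.2, -0.4]
gripper_width: 0.488
gripper_force: 0.0
```

```bash
python3 -c "
from h import *
to(-190,5.5,120)"
```

```text
t 0.87 d [-0.     0.    -0.297] [-20.63  -5.55   6.69] F [ 1.   0.2 -0.4] w 0.488 j [-18.   8. -19.  -0. -63.   4.]
chute now -400.4 42.7 tipz 186.8 M [[-0.234, -0.972], [-0.972, 0.234]]
```

>>> arm_command([
  [0, 0, -0.075, -4, -1.1, 1.5, 0.15],
  [0, 0, -0.15, -8, -2.2, 3, 0.15],
  [0, 0, -0.225, -12, -3.3, 4.5, 0.15],
  [0, 0, -0.297, -16, -4.4, 6, 0.15],
  [0, 0, -0.297, -19, -5.1, 6.7, 0.15],
  [0, 0, -0.297, -20.6, -5.55, 6.7, 0.15],
  [0, 0, -0.297, -20.6, -5.55, 6.7, 0.15],
  [0, 0, -0.297, -20.6, -5.55, 6.7, 0.15],
])

```text
time_s: 1.53
tcp_pos: [0.4871, -0.1039, 0.1385]
ee_rot: [[0.057, -0.998, -0.001], [-0.998, -0.057, -0.0], [0.0, 0.001, -1.0]]
wrist_force: [0.0, -0.9, 0.4]
gripper_width: 0.426
gripper_force: 0.0
```

```bash
python3 - <<'E'
from h import *
to(-190,5.5,28)
for n in("top","scene"):
    c=capture(n); q=np.load("q.npy"); im=cv2.resize(c["pixels"],None,fx=4,fy=4,interpolation=cv2.INTER_CUBIC)
    def L(a,b,col): 
        p=(proj(c,W(q,[a,b]))*4).astype(int); cv2.line(im,tuple(map(int,p[0])),tuple(map(int,p[1])),col,1)
    for y in(-34,34): L([-203,y,8],[90,y,8],(0,255,0))
    for x in(-203,90): L([x,-34,8],[x,34,8],(0,255,0))
    L([-203,-34,34],[90,-34,34],(255,0,0)); L([-203,34,20],[90,34,20],(255,0,0))
    L([-165,45,63],[15,45,63],(0,0,255)); L([0,15,63],[0,45,63],(0,0,255)); L([0,15,63],[0,15,35],(0,0,255))
    L([90,-34,52],[90,34,52],(255,255,0))
    x0,y0=((195,180) if n=="top" else (220,125))
    cv2.imwrite(f"pics/o_{n}.png",im[y0*4:y0*4+600,x0*4:x0*4+ (800 if n=="top" else 560)])
E
```

```text
t 1.53 d [ 0.001 -0.    -0.003] [-0.21  0.06  9.15] F [ 0.  -0.9  0.4] w 0.426 j [  7.  13. -23.   0. -54.  -3.]
chute now -191.7 4.1 tipz 119.5 M [[0.057, -0.998], [-0.998, -0.057]]
```

View pics/o_top.png

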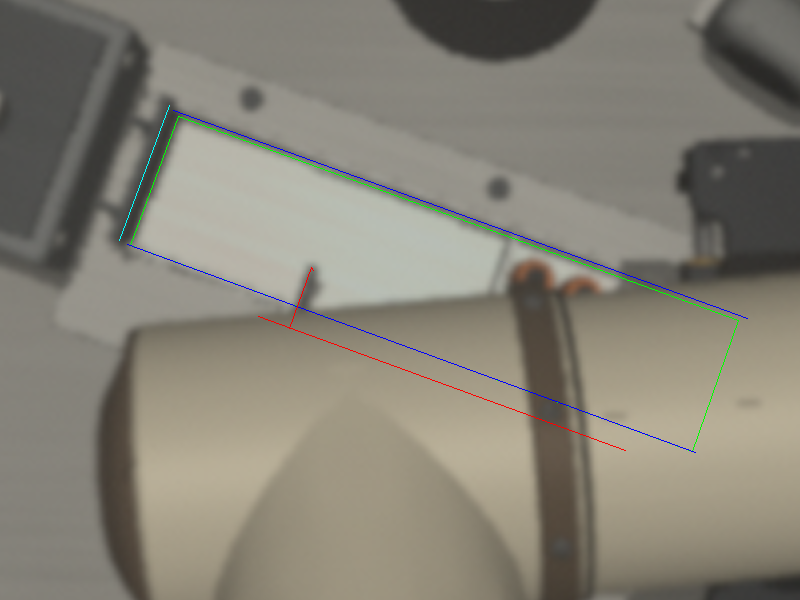

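View pics/o_scene.png

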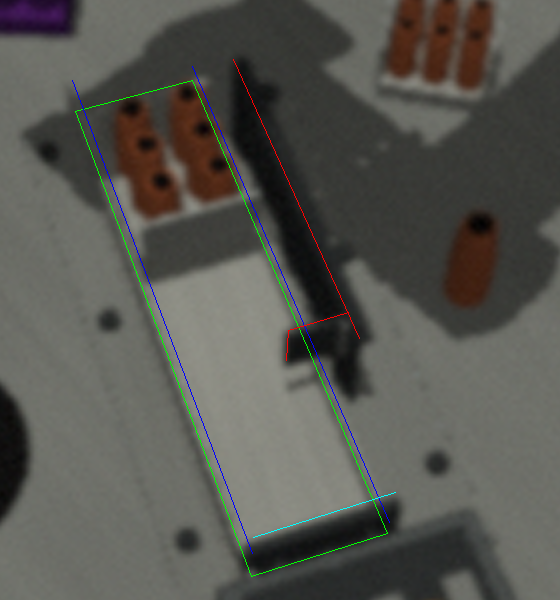

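Overlay agrees to about 2–3 mm: the plate is at (312,267) and the floor corner at (180,118) in the top crop. The tool is above the open end, behind the rack. Descending.

>>> arm_command([
  [0, 0, 0, -0.2, 0.06, 2.5, 0.15],
  [0, 0, 0, -0.2, 0.06, 5, 0.15],
  [0, 0, 0, -0.2, 0.06, 7, 0.15],
  [0, 0, 0, -0.2, 0.06, 8.3, 0.15],
  [0, 0, 0, -0.2, 0.06, 9.1, 0.15],
  [0, 0, 0, -0.2, 0.06, 9.1, 0.15],
  [0, 0, 0, -0.2, 0.06, 9.1, 0.15],
])

```text
time_s: 2.22
tcp_pos: [0.4863, -0.1035, 0.0482]
ee_rot: [[0.054, -0.999, 0.0], [-0.999, -0.054, -0.0], [0.0, -0.0, -1.0]]
wrist_force: [0.3, 0.1, 0.4]
gripper_width: 0.425
gripper_force: 0.0
```

```bash
python3 -c "
from h import *
to(-185,5.5,28); to(-140,5.5,28); to(-120,5.5,28)"
```

```text
t 2.22 d [-0.    -0.    -0.006] [-0.63 -0.19  0.12] F [0.3 0.1 0.4] w 0.425 j [  7.  20. -29.   0. -41.  -4.]
chute now -191.6 4.9 tipz 29.2 M [[0.054, -0.999], [-0.999, -0.054]]
t 2.22 d [-0.    -0.    -0.006] [-4.81 -1.85  0.12] F [0.3 0.1 0.4] w 0.425 j [  7.  20. -29.   0. -41.  -4.]
chute now -191.6 4.9 tipz 29.2 M [[0.054, -0.999], [-0.999, -0.054]]
t 2.22 d [-0.    -0.    -0.006] [-6.67 -2.58  0.12] F [0.3 0.1 0.4] w 0.425 j [  7.  20. -29.   0. -41.  -4.]
chute now -191.6 4.9 tipz 29.2 M [[0.054, -0.999], [-0.999, -0.054]]
```

>>> arm_command([
  [0, 0, 0, -0.6, -0.2, 0.1, 0.15],
  [0, 0, 0, -1.1, -0.4, 0.1, 0.15],
  [0, 0, 0, -1.5, -0.6, 0.1, 0.15],
  [0, 0, 0, -1.95, -0.75, 0.1, 0.15],
  [0, 0, 0, -2.4, -0.9, 0.1, 0.15],
  [0, 0, 0, -2.85, -1.1, 0.1, 0.15],
  [0, 0, 0, -3.2, -1.25, 0.1, 0.15],
  [0, 0, 0, -3.5, -1.35, 0.1, 0.15],
])

```text
time_s: 2.88
tcp_pos: [0.4984, -0.0669, 0.0472]
ee_rot: [[0.055, -0.998, 0.001], [-0.998, -0.055, -0.0], [0.0, -0.001, -1.0]]
wrist_force: [0.6, -4.4, 2.5]
gripper_width: 0.43
gripper_force: 2.5
```

```bash
python3 -c "
from h import *
to(-128,5.5,28);c=capture('scene');cv2.imwrite('pics/s2.png',cv2.resize(c['pixels'][110:260,200:380],None,fx=4,fy=4))"
```

```text
t 2.88 d [-0.001 -0.    -0.005] [-2.33 -0.89  0.02] F [ 0.6 -4.4  2.5] w 0.43 j [ 11.  21. -28.   0. -41.  -8.]
chute now -153.0 5.2 tipz 28.2 M [[0.055, -0.998], [-0.998, -0.055]]
```

View pics/s2.png

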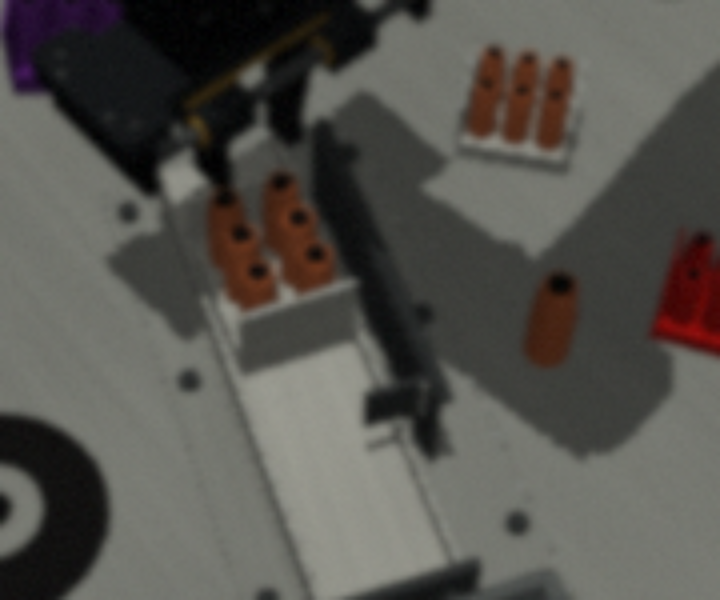

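Both fingers stand behind the rack and inside the leaf. The rack front is at about (295,345), short of the plate at (390,405). Next I push a little further, back off slightly, then open the gate.

>>> arm_command([
  [0, 0, 0, -0.5, -0.2, 0, 0.15],
  [0, 0, 0, -0.95, -0.35, 0, 0.15],
  [0, 0, 0, -1.4, -0.5, 0, 0.15],
  [0, 0, 0, -1.8, -0.7, 0, 0.15],
  [0, 0, 0, -2.1, -0.8, 0, 0.15],
  [0, 0, 0, -2.3, -0.9, 0, 0.15],
  [0, 0, 0, -2.3, -0.9, 0, 0.15],
  [0, 0, 0, -1.9, -0.75, 0, 0.15],
])

```text
time_s: 3.6
tcp_pos: [0.5044, -0.0467, 0.0464]
ee_rot: [[0.056, -0.998, 0.0], [-0.998, -0.056, 0.001], [-0.001, -0.0, -1.0]]
wrist_force: [-0.7, -0.4, 0.5]
gripper_width: 0.425
gripper_force: 0.0
```

```bash
python3 -c "
from h import *
to(-132,31,28)"
```

```text
t 3.6 d [-0.     0.001 -0.004] [-0.92  2.34 -0.06] F [-0.7 -0.4  0.5] w 0.425 j [ 13.  21. -28.  -0. -41. -10.]
chute now -131.9 5.9 tipz 27.4 M [[0.056, -0.998], [-0.998, -0.056]]
```

>>> arm_command([
  [0, 0, 0, -0.15, 0.4, -0.05, 0.15],
  [0, 0, 0, -0.3, 0.8, -0.05, 0.15],
  [0, 0, 0, -0.45, 1.2, -0.05, 0.15],
  [0, 0, 0, -0.6, 1.6, -0.05, 0.15],
  [0, 0, 0, -0.75, 2.0, -0.05, 0.15],
  [0, 0, 0, -0.92, 2.35, -0.05, 0.15],
  [0, 0, 0, -0.92, 2.35, -0.05, 0.15],
  [0, 0, 0, -0.92, 2.35, -0.05, 0.15],
])

```text
time_s: 4.27
tcp_pos: [0.4804, -0.0395, 0.0476]
ee_rot: [[0.055, -0.998, 0.001], [-0.998, -0.055, 0.0], [-0.0, -0.001, -1.0]]
wrist_force: [1.0, -0.8, 1.7]
gripper_width: 0.426
gripper_force: 1.1
```

```bash
python3 -c "
from h import *
to(-11.5,31,28);c=capture('scene');cv2.imwrite('pics/s3.png',cv2.resize(c['pixels'][120:270,220:380],None,fx=4,fy=4))"
```

```text
t 4.27 d [-0.001  0.    -0.005] [-11.27  -4.48   0.06] F [ 1.  -0.8  1.7] w 0.426 j [ 15.  19. -31.   0. -40. -11.]
chute now -132.8 30.9 tipz 28.6 M [[0.055, -0.998], [-0.998, -0.055]]
```

View pics/s3.png

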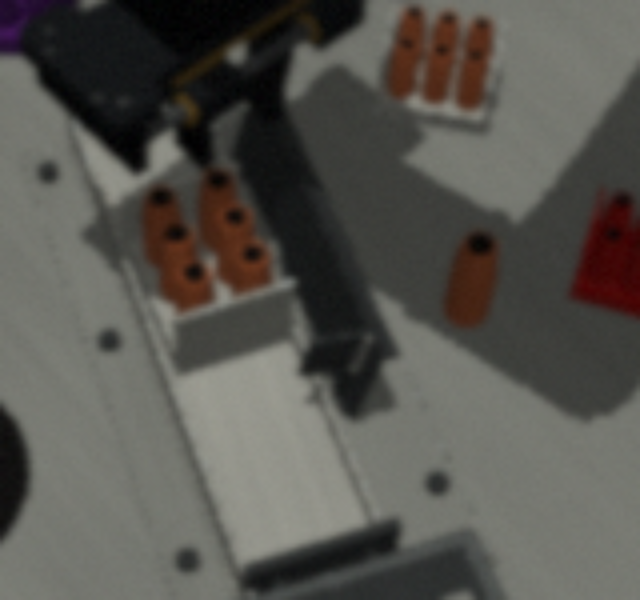

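```bash
python3 -c "
from h import *
c=capture('scene');q=np.load('q.npy')
for t in np.arange(.2,.9,.1):
  g=lambda x,y,z:[x,47+y*np.cos(t)+z*np.sin(t),5-y*np.sin(t)+z*np.cos(t)]
  print(round(t,1),((proj(c,W(q,[g(0,-32,30),g(0,-32,58),g(15,-2,58),g(15,-2,2)]))-[220,120])*4+1.5).round(0).tolist())
"
```

```text
0.2 [[301.0, 372.0], [315.0, 339.0], [384.0, 354.0], [354.0, 418.0]]
0.3 [[309.0, 368.0], [328.0, 333.0], [395.0, 352.0], [355.0, 418.0]]
0.4 [[317.0, 363.0], [341.0, 328.0], [406.0, 351.0], [355.0, 418.0]]
0.5 [[325.0, 359.0], [354.0, 324.0], [416.0, 350.0], [356.0, 418.0]]
0.6 [[333.0, 356.0], [367.0, 320.0], [425.0, 351.0], [356.0, 417.0]]
0.7 [[342.0, 352.0], [380.0, 318.0], [433.0, 352.0], [357.0, 417.0]]
0.8 [[350.0, 349.0], [393.0, 316.0], [441.0, 353.0], [357.0, 417.0]]
```

The gate is only about 0.3 rad open: the leaf's end corner is at (398,355). It needs about 15 mm more, so I'll open the fingers and shift outward.

>>> arm_command([
  [0, 0, 0, 0.1, 0.25, 0.05, 0.06],
  [0, 0, 0, 0.05, 0.5, 0.05, -0.03],
  [0, 0, 0, 0, 0.75, 0.05, -0.13],
  [0, 0, 0, 0, 0.85, 0.05, -0.22],
  [0, 0, 0, 0, 0.85, 0.05, -0.22],
  [0, 0, 0, 0, 0.85, 0.05, -0.22],
  [0, 0, 0, 0, 0.85, 0.05, -0.22],
])

```text
time_s: 4.95
tcp_pos: [0.4717, -0.0403, 0.0467]
ee_rot: [[0.055, -0.998, -0.0], [-0.998, -0.055, -0.0], [0.0, 0.0, -1.0]]
wrist_force: [1.0, -0.4, 1.6]
gripper_width: 0.608
gripper_force: 0.7
```

```bash
cat > g.py <<'E'
from h import *
import sys
c=capture('scene');cv2.imwrite('pics/%s.png'%sys.argv[1],cv2.resize(c['pixels'][120:270,220:380],None,fx=4,fy=4))
E
python3 g.py s4; python3 -c "
from h import *
to(-16,39,28)"
```

```text
t 5.0 d [ 0.    -0.    -0.005] [-11.18  -4.44  -0.03] F [ 1.7 -0.1  1.1] w 0.614 j [ 15.  18. -32.   0. -39. -12.]
chute now -136.3 38.9 tipz 27.7 M [[0.055, -0.998], [-0.998, -0.055]]
```

View pics/s4.png

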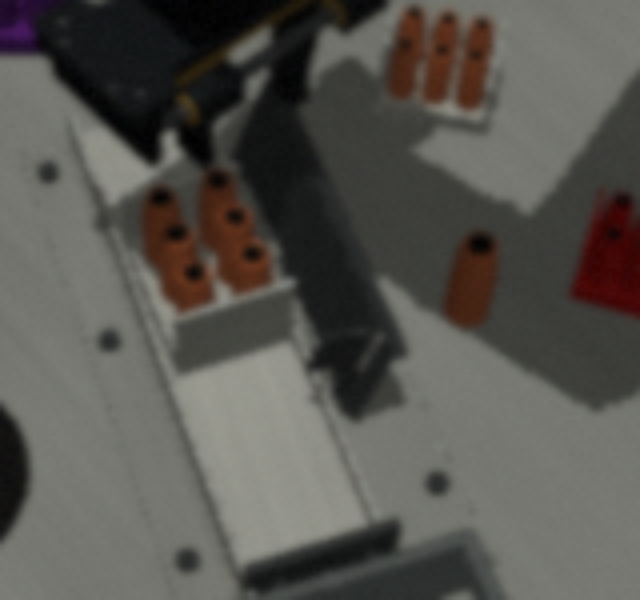

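```bash
python3 - <<'E'
from h import *
from scipy.ndimage import map_coordinates as mc
c=capture('scene');q=np.load('q.npy')
old=cv2.imread('pics/scene0.png')
def g(t,x,y,z): return [x,47+y*np.cos(t)+z*np.sin(t),5-y*np.sin(t)+z*np.cos(t)]
th=np.arange(-.2,1.1,.1); print(th.round(1))
for nm,im in(("closed",old),("now",c["pixels"])):
  G=im.mean(2)
  for x0,x1 in((-60,-20),(-15,12)):
    print(nm,x0,[int(np.mean([mc(G,[[p[1]],[p[0]]],order=1)[0] for p in proj(c,W(q,[g(t,x,4,60) for x in np.linspace(x0,x1,15)]))])) for t in th])
# plate free edge: sample along plate mid-line x=0 from inner outwards
  print(nm,"plate",[int(np.mean([mc(G,[[p[1]],[p[0]]],order=1)[0] for p in proj(c,W(q,[g(t,0,-32,z) for z in np.linspace(32,56,10)]))])) for t in th])
E
python3 -c "
from station import *
print(sense()['wrist_force'],sense()['effort'])"
```

```text
[-0.2 -0.1  0.   0.1  0.2  0.3  0.4  0.5  0.6  0.7  0.8  0.9  1. ]
closed -60 [16, 32, 62, 91, 99, 103, 104, 103, 103, 102, 103, 102, 102]
closed -15 [27, 32, 75, 104, 101, 104, 105, 106, 105, 105, 104, 103, 101]
closed plate [131, 105, 35, 28, 29, 23, 24, 30, 49, 67, 78, 91, 101]
now -60 [26, 25, 25, 27, 39, 56, 72, 66, 63, 61, 61, 61, 60]
now -15 [24, 27, 33, 37, 40, 79, 118, 119, 114, 108, 107, 106, 107]
now plate [148, 145, 144, 124, 88, 39, 25, 25, 27, 28, 35, 55, 75]
[ 0.79923266 -0.3746696   1.06309995] [ 1.41949947e-01 -2.92222953e+01  1.18830639e+01  2.49203660e+00
 -2.03234344e-01 -1.29064030e-02]
```

```bash
python3 - <<'E'
from h import *
c=capture('scene');s=sense();p,M=s["tcp_pos"],s["ee_rot"];h=s["gripper_width"]*.0435+.0075
for sg in(1,-1):
  for z in(.019,-.02,-.05):
    print(sg,z,((proj(c,p+M@[0,sg*h,z])-[220,120])*4).round(0).tolist(), ((proj(c,p+M@[0,sg*(h-.0075),z])-[220,120])*4).round(0).tolist())
q=np.load('q.npy');print("leaf end closed/0.3", ((proj(c,W(q,[[-165,45,63],[-165,45,7],[-165,62,60]]))-[220,120])*4).round(0).tolist())
im=c["pixels"][115:215,240:340]
cv2.imwrite("pics/s5.png",cv2.resize(np.clip(im.astype(float)*2.2,0,255).astype('uint8'),None,fx=6,fy=6,interpolation=cv2.INTER_CUBIC))
E
```

```text
1 0.019 [[288.0, 133.0]] [[278.0, 140.0]]
1 -0.02 [[291.0, 85.0]] [[280.0, 93.0]]
1 -0.05 [[293.0, 46.0]] [[282.0, 53.0]]
-1 0.019 [[191.0, 200.0]] [[202.0, 192.0]]
-1 -0.02 [[190.0, 153.0]] [[201.0, 145.0]]
-1 -0.05 [[189.0, 114.0]] [[201.0, 107.0]]
leaf end closed/0.3 [[234.0, 80.0], [233.0, 147.0], [265.0, 75.0]]
```

View pics/s5.png

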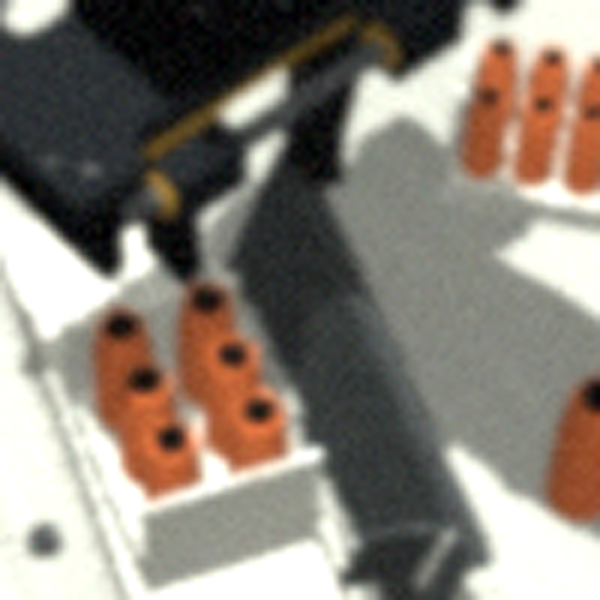

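The last picture shows G's finger at about (315,150) and the leaf beneath it, with the leaf's right edge at (485,540). The pixel edge says about 0.3 rad and the kinematics say about 0.7, so I'll check it numerically.

```bash
cat > gate.py <<'E'
from h import *
from scipy.ndimage import map_coordinates as mc
c=capture('scene');q=np.load('q.npy');G=c["pixels"].mean(2);O=cv2.imread('pics/scene0.png').mean(2)
def g(t,x,y,z): return [x,47+y*np.cos(t)+z*np.sin(t),5-y*np.sin(t)+z*np.cos(t)]
S=lambda I,P:np.array([mc(I,[[p[1]],[p[0]]],order=1)[0] for p in proj(c,P)])
print("y along bench ray plane, x=8,z=50 (rod height): y=40..100")
ys=np.arange(36,100,3)
for x in(-120,-80,-40,-10,8):
  print(x,"old",S(O,W(q,[[x,y,50] for y in ys])).astype(int)); print("    now",S(G,W(q,[[x,y,50] for y in ys])).astype(int))
s=sense();print(s["wrist_force"],s["gripper_force"],s["gripper_width"],s["time_s"])
E
python3 gate.py; python3 -c "
import cv2;o=cv2.imread('pics/s3.png').mean(2)
import numpy as np
print(o[330:420:12,290:450:8].astype(int))"
```

```text
y along bench ray plane, x=8,z=50 (rod height): y=40..100
-120 old [ 12  14  13  20  27  36  54  86 100 104 102 100  99  98  99  98 101 100
 100 100 100 100]
    now [20 18 18 19 17 17 18 18 19 17 22 23 35 53 57 60 59 58 59 61 60 59]
-80 old [ 16  16  13  21  30  36  55  86 103 103 103 103 101 102 101 101 101 101
 102 101 101 101]
    now [24 23 25 26 26 23 26 26 27 31 39 42 48 56 59 59 58 59 60 60 60 60]
-40 old [ 16  13  14  19  29  34  34  34  45  72  95 100 104 103 103 104 102 101
 103 102 102 102]
    now [30 27 26 26 25 26 25 23 26 29 38 42 50 58 62 62 61 61 61 60 61 60]
-10 old [ 22  21  24  26  31  37  56  89 104 104 101 102 104 104 105 106 105 105
 104 103  94  69]
    now [ 38  33  34  31  32  33  35  32  29  32  37  46  77 109 120 120 113  92
  73  64  59  48]
8 old [ 28  37  26  24  34  47  68  96 102 102  98 101 105 105 105 104 105 105
 105 103 103  97]
    now [ 26  22  21  29  46  55  44  29  27  32  40  50  86 113 119 121 120 121
 121 118 114  99]
[ 1.76381363 -0.42604466  1.11887609] 0.7130783694447018 0.6062271319761405 5.15
[[ 83 116  86  45  24  27  28  29  29  36  43  43  68 112 118 119 119 112
   88  69]
 [102 103  99  49  37  30  26  25  22  43  57  38  45  82 117 120 117 120
  119 117]
 [139  99  51  23  20  22  21  21  35  50  30  29  43  63 104 121 121 120
  121 120]
 [141 103  32  22  22  23  19  29  51  37  24  45 101 115 120 119 121 120
  121 119]
 [144 126  99  92  83  60  27  19  24  24  28  55  94 113 116 115 117 120
  120 121]
 [145 145 135  91  95  82  30  22  22  26  47  59  68 101 117 115 114 118
  119 121]
 [144 140 117  98  95 107  58  29  24  40  60  63  64  87 114 116 112 111
  116 119]
 [144 143 144 139 119 119 104  59  40  63  85 103 107 114 116 116 114 114
  116 118]]
```

```bash
python3 -c "
from h import *
o=cv2.imread('pics/s5.png').mean(2); print('cols',list(range(210,380,10)))
for r in range(120,290,10): print(r,o[r,210:380:10].astype(int))
s=sense();c=capture('scene');p,M=s['tcp_pos'],s['ee_rot']
f=lambda P:((proj(c,P)-[240,115])*6).round(0).astype(int).tolist()
for y in (.0265,.0415):
  for x in(-.0095,.0095): print(y,x,[f(p+M@[x,y,z])[0] for z in(.019,0,-.02,-.04)])
"
```

```text
cols [210, 220, 230, 240, 250, 260, 270, 280, 290, 300, 310, 320, 330, 340, 350, 360, 370]
120 [ 62 115 196 207 153  95  65  66  59  26  24  11  15  52 169 238 245]
130 [ 23  42  83  92  68  71 103 107  46  16  11  12  13  84 196 234 201]
140 [ 20  26  33  45  82 135 189 160  56  15   7  14  17  98 197 192 145]
150 [ 38  38  34  49 153 225 216 125  31  13   5  14  13 104 185 157 131]
160 [ 39  33  22  64 187 238 182  70  21  11  13  16  20  90 160 136 126]
170 [ 34  26  27  56 181 210 124  46  35  28  18   2  16  72 117 129 125]
180 [ 15  17  17  75 158 155  69  37  35  34  23  30  40  76 120 129 126]
190 [ 29  41  98 140 146  85  43  39  43  41  39  50 101 122 129 129 130]
200 [ 70 131 165 146 114  59  41  38  38  46  45  53 104 127 131 132 131]
210 [177 195 150 129  88  48  41  35  38  45  47  52  81 123 131 132 129]
220 [204 151 132 113  62  39  43  39  40  38  41  43  62 104 126 131 133]
230 [166 137 131  91  46  39  39  40  35  38  42  51  48  85 122 131 127]
240 [148 130 121  69  44  39  39  41  38  37  43  43  49  60 103 128 128]
250 [137 130 101  52  41  43  40  38  39  41  38  36  44  55  85 125 131]
260 [142 125  81  49  37  39  45  39  39  43  42  46  41  50  70 101 128]
270 [140 142 100  61  40  38  39  45  37  36  38  39  47  40  49  87 121]
280 [117 147 147  91  38  39  39  37  46  40  37  39  38  49  47  74 118]
0.0265 -0.0095 [[314, 257], [316, 223], [318, 185], [320, 146]]
0.0265 0.0095 [[279, 225], [280, 191], [282, 153], [283, 114]]
0.0415 -0.0095 [[346, 235], [348, 201], [351, 163], [354, 124]]
0.0415 0.0095 [[310, 204], [312, 169], [314, 131], [316, 92]]
```

>>> arm_command([
  [0, 0, 0, -0.1, 0.3, 0, -0.22],
  [0, 0, 0, -0.2, 0.6, 0, -0.22],
  [0, 0, 0, -0.35, 0.9, 0, -0.22],
  [0, 0, 0, -0.35, 0.9, 0, -0.22],
])

```text
time_s: 5.53
tcp_pos: [0.4608, -0.0372, 0.0463]
ee_rot: [[0.055, -0.999, -0.002], [-0.999, -0.055, -0.0], [-0.0, 0.002, -1.0]]
wrist_force: [0.4, -1.0, -1.7]
gripper_width: 0.605
gripper_force: 0.0
```

```bash
python3 gate.py | grep -A1 -E "^(-80|-10|8) |\["
```

```text
-120 old [ 12  14  13  20  27  36  54  86 100 104 102 100  99  98  99  98 101 100
 100 100 100 100]
    now [17 14 16 17 18 21 30 50 59 61 60 60 59 57 58 57 59 59 59 59 58 60]
-80 old [ 16  16  13  21  30  36  55  86 103 103 103 103 101 102 101 101 101 101
 102 101 101 101]
    now [19 15 18 25 34 41 51 67 67 61 61 59 59 59 59 58 58 58 61 60 60 58]
-40 old [ 16  13  14  19  29  34  34  34  45  72  95 100 104 103 103 104 102 101
 103 102 102 102]
    now [ 21  15  17  22  31  40  40  39  52  81 105 112 117 115 108  93  71  62
  60  63  59  59]
-10 old [ 22  21  24  26  31  37  56  89 104 104 101 102 104 104 105 106 105 105
 104 103  94  69]
    now [ 23  25  28  30  36  42  64 101 118 116 113 113 115 117 118 118 118 117
 117 117 101  67]
8 old [ 28  37  26  24  34  47  68  96 102 102  98 101 105 105 105 104 105 105
 105 103 103  97]
    now [ 32  41  31  27  39  52  76 109 117 114 108 112 118 118 118 117 121 119
 120 117 115 109]
[ 0.06004974  0.2966382  -0.02810897] 0.0 0.6105582563854827 5.5833
```

The gate has closed with G outside the leaf: the finger slid over the top. So the fingertips must be higher than I thought. I'll lift, move back behind the chute, and touch the bench to calibrate tip height.

>>> arm_command([
  [0, 0, 0, 0, 0, -3, -0.22],
  [0, 0, 0, 0, 0, -6, -0.22],
  [0, 0, 0, 2, 1.5, -6, -0.22],
  [0, 0, 0, 5, 3.2, -6, -0.22],
  [0, 0, 0, 8, 5.5, -6, -0.22],
  [0, 0, 0, 9.5, 7, -6, -0.22],
  [0, 0, 0, 9.5, 7.5, -6, -0.22],
  [0, 0, 0, 9.5, 7.5, -5, -0.22],
])

```text
time_s: 6.25
tcp_pos: [0.3927, -0.137, 0.0979]
ee_rot: [[0.053, -0.999, 0.003], [-0.999, -0.053, 0.0], [0.0, -0.003, -1.0]]
wrist_force: [-0.5, 0.1, 0.6]
gripper_width: 0.61
gripper_force: 0.0
```

```bash
python3 - <<'E'
from h import *
to(-250,80,10)
s=sense();p,M=s['tcp_pos'],s['ee_rot'];h=s["gripper_width"]*.0435
c=capture('scene');g=c['pixels'].mean(2)
for sg in(1,-1):
  for z in(.019,-.01,-.04): print(sg,z,proj(c,p+M@[0,sg*(h+.006),z]).round(1))
u=proj(c,p+M@[0,h+.006,0.])[0].round().astype(int)
print(u); print(g[u[1]-16:u[1]+24:2,u[0]-20:u[0]+20:2].astype(int))
t=capture('top');print('top',proj(t,p+M@[0,h+.006,.019]))
E
```

```text
t 6.25 d [-0.003 -0.    -0.007] [-0.18 -0.38  6.89] F [-0.5  0.1  0.6] w 0.61 j [  3.   9. -36.   0. -45.  -0.]
chute now -253.1 83.1 tipz 78.9 M [[0.053, -0.999], [-0.999, -0.053]]
1 0.019 [[293.   94.6]]
1 -0.01 [[293.5  84.4]]
1 -0.04 [[294.   73.2]]
-1 0.019 [[270.3 108.4]]
-1 -0.01 [[270.2  98.3]]
-1 -0.04 [[270.1  87.3]]
[293  88]
[[ 20  14  14   8  14  62 104 102  54  13   6   8   6  63 103 105 109 108
  109 108]
 [ 13  11   3   8  15  68 104  98  46  10   2   6  17  76 104 105 107 110
  108 108]
 [  9  10   9  13  28  73 104  99  43   8   7   5  24  81 103 106 106 106
  108 107]
 [ 11   8  16  51  80  98 103  97  43   5   0   7  29  87 105 102 105 106
  107 108]
 [  8  29  68  94 104 104 104  96  47   6   6   3  33  92 106 106 105 104
  104 105]
 [  7  58  99 101 101 104 103 105  82  42  13   8  39  95 107 105 104 105
  104 104]
 [ 11  67 103 102 103 104 105 105 102  87  54  38  65  99 108 104 102 103
  102 102]
 [ 10  67 103 104 104 103 103 105 105 103  96  91  99 103 104 103 102 102
  103 104]
 [ 11  64 104 104 105 102 101 103 104 105 103 104 101 103 104 104 103 103
  104 1
[... 273 characters left out ...]
102 102 103 103 101 102 100 100 101 102 101 103  92  71  58
   57  74]
 [ 48  84 104 105 103 104 102 102 101 100 102 100 100 101  91  70  52  50
   54  58]
 [ 93 101 104 103 104 101 101 100 102 101 100  97  94  90  69  54  53  54
   52  53]
 [102 101 102 101 103 103 103 100  92  92  85  73  60  58  54  51  52  50
   53  53]
 [104 102 102 100 102 101  96  83  67  61  58  53  51  50  51  50  52  51
   54  52]
 [104 100 102 101  97  85  70  58  55  53  52  53  51  51  52  50  53  50
   54  54]
 [100 101 103  95  82  57  54  52  51  55  54  51  53  53  53  50  53  50
   52  52]
 [102 101  99  74  58  52  51  52  54  52  51  54  52  51  54  52  51  50
   50  53]]
top [[391.31079724 347.15301213]]
```

>>> arm_command([
  [0, 0, 0, 0, 0, 3, -0.22],
  [0, 0, 0, 0, 0, 6, -0.22],
  [0, 0, 0, 0, 0, 7.2, -0.22],
  [0, 0, 0, 0, 0, 7.5, -0.22],
  [0, 0, 0, 0, 0, 7.5, -0.22],
])

```text
time_s: 6.77
tcp_pos: [0.3929, -0.1359, 0.0212]
ee_rot: [[0.056, -0.998, -0.002], [-0.998, -0.056, -0.0], [0.0, 0.002, -1.0]]
wrist_force: [0.1, -0.1, -0.2]
gripper_width: 0.613
gripper_force: 0.0
```

>>> arm_command([
  [0, 0, 0, 0, 0, 0.4, -0.22],
  [0, 0, 0, 0, 0, 0.7, -0.22],
  [0, 0, 0, 0, 0, 0.8, -0.22],
])

```text
time_s: 7.02
tcp_pos: [0.3936, -0.1361, 0.0142]
ee_rot: [[0.055, -0.998, 0.002], [-0.998, -0.055, 0.0], [-0.0, -0.002, -1.0]]
wrist_force: [-0.1, -0.7, -0.6]
gripper_width: 0.612
gripper_force: 0.0
```

>>> arm_command([
  [0, 0, 0, 0, 0, 0.4, -0.22],
  [0, 0, 0, 0, 0, 0.8, -0.22],
  [0, 0, 0, 0, 0, 1.0, -0.22],
])

```text
time_s: 7.27
tcp_pos: [0.3928, -0.1362, 0.0035]
ee_rot: [[0.055, -0.998, -0.0], [-0.998, -0.055, 0.0], [-0.0, 0.0, -1.0]]
wrist_force: [0.2, -0.3, -0.4]
gripper_width: 0.609
gripper_force: 0.0
```

>>> arm_command([
  [0, 0, 0, 0, 0, 0.4, -0.22],
  [0, 0, 0, 0, 0, 0.7, -0.22],
  [0, 0, 0, 0, 0, 0.7, -0.22],
])

```text
time_s: 7.52
tcp_pos: [0.3924, -0.1362, -0.0039]
ee_rot: [[0.055, -0.998, -0.002], [-0.998, -0.055, -0.0], [-0.0, 0.002, -1.0]]
wrist_force: [0.4, -0.1, -0.6]
gripper_width: 0.607
gripper_force: 0.0
```

>>> arm_command([
  [0, 0, 0, 0, 0, 0.25, -0.22],
  [0, 0, 0, 0, 0, 0.4, -0.22],
  [0, 0, 0, 0, 0, 0.4, -0.22],
])

```text
time_s: 7.77
tcp_pos: [0.3928, -0.1362, -0.0075]
ee_rot: [[0.055, -0.998, -0.001], [-0.998, -0.055, 0.0], [-0.0, 0.001, -1.0]]
wrist_force: [0.1, -0.2, -0.0]
gripper_width: 0.612
gripper_force: 0.0
```

>>> arm_command([
  [0, 0, 0, 0, 0, 0.2, -0.22],
  [0, 0, 0, 0, 0, 0.35, -0.22],
  [0, 0, 0, 0, 0, 0.35, -0.22],
])

```text
time_s: 8.02
tcp_pos: [0.3927, -0.1362, -0.011]
ee_rot: [[0.055, -0.998, -0.0], [-0.998, -0.055, 0.0], [-0.0, 0.0, -1.0]]
wrist_force: [-0.7, -0.4, -0.5]
gripper_width: 0.61
gripper_force: 0.0
```

>>> arm_command([
  [0, 0, 0, 0, 0, 0.2, -0.22],
  [0, 0, 0, 0, 0, 0.35, -0.22],
  [0, 0, 0, 0, 0, 0.35, -0.22],
])

```text
time_s: 8.27
tcp_pos: [0.3927, -0.1362, -0.0145]
ee_rot: [[0.055, -0.998, -0.001], [-0.998, -0.055, -0.0], [-0.0, 0.001, -1.0]]
wrist_force: [-0.4, -0.2, -0.5]
gripper_width: 0.612
gripper_force: 0.0
```

```bash
python3 - <<'E'
from h import *
s=sense();p,M=s['tcp_pos'],s['ee_rot'];h=s["gripper_width"]*.0435
c=capture('scene');g=c['pixels'].mean(2)
u=proj(c,p+M@[0,h+.006,-.02])[0].round().astype(int)
for z in(.019,-.01,-.04): print(z,proj(c,p+M@[0,h+.006,z]).round(1), proj(c,p+M@[0,-h-.006,z]).round(1))
print(u); print(g[u[1]-12:u[1]+20:2,u[0]-40:u[0]+16:2].astype(int))
print(p,s['wrist_force'])
E
```

```text
0.019 [[291.6 129.7]] [[271.  143.1]]
-0.01 [[292.  121.3]] [[270.9 134.9]]
-0.04 [[292.4 112.2]] [[270.8 126. ]]
[292 118]
[[ 20  19  22  19  21  20  21  22  18  17   9  11  13  31  59  86  97  79
   43  25  23  20  10  28  55  53  53  54]
 [ 24  21  23  23  20  21  22  21  20  12  11  17  26  52  85  84  63  39
   27  22  16  12  11  34  52  54  52  56]
 [ 20  21  20  21  20  19  20  18  12  15  24  26  25  29  46  38  27  28
   19  14  10   7  12  44  55  55  53  56]
 [ 18  23  19  22  20  19  20  18  19  26  29  23  18  13  14  20  33  40
   21   6   6   4  19  52  56  55  57  54]
 [ 21  30  23  21  25  23  21  21  23  24  23  22  16  15  11  27  50  52
   23   7  10   5  27  53  55  56  57  55]
 [ 15  23  24  21  26  20  19  16  25  24  21  18  18  10  11  27  52  51
   24   4   7   1  33  57  58  56  55  56]
 [  5  10  16  21  20  15  14  11  37  44  21  14   9   7  13  32  53  53
   29   9   7  10  35  54  58  54  56  55]
 [  0  10  13  12   7   9  18  23  32  40  26  10   5  16  34  49  55  53
   46  29  10   9  37  53  55  56  54  57]
 [ 18   6   9   8   9   3  15  24  25  2
[... 272 characters left out ...]
7  54  56  56  56  55  57  56  55  54]
 [113  99  53  18   9   3  24  37   4   0   5  15  47  56  57  56  58  55
   55  57  56  56  55  56  56  56  57  56]
 [ 87  77  63  43  17   7  27  43  16   2   9   9  47  55  58  56  58  57
   53  55  56  57  59  54  54  54  57  56]
 [ 58  60  57  58  48  36  46  55  44  19   3  11  46  57  57  57  59  55
   56  55  54  56  56  54  53  53  54  55]
 [ 58  57  60  59  58  55  57  58  55  43  17  21  49  57  55  59  58  58
   57  54  55  56  55  55  56  55  55  56]
 [ 56  57  58  58  58  57  57  57  58  56  48  48  56  56  57  57  56  59
   59  66  60  56  56  53  57  56  54  55]]
[ 0.39271707 -0.13620289 -0.01452154] [-0.43994016 -0.23180123 -0.52689752]
```

>>> arm_command([
  [0, 0, 0, 0, 0, 0.2, -0.22],
  [0, 0, 0, 0, 0, 0.3, -0.22],
  [0, 0, 0, 0, 0, 0.3, -0.22],
])

```text
time_s: 8.57
tcp_pos: [0.3932, -0.1362, -0.0164]
ee_rot: [[0.055, -0.998, 0.0], [-0.998, -0.055, -0.0], [0.0, -0.0, -1.0]]
wrist_force: [-2.6, 1.1, 10.8]
gripper_width: 0.61
gripper_force: 5.6
```

>>> arm_command([
  [0, 0, 0, 0, 0, 0.2, -0.22],
  [0, 0, 0, 0, 0, 0.3, -0.22],
  [0, 0, 0, 0, 0, 0.3, -0.22],
])

```text
time_s: 8.82
tcp_pos: [0.3933, -0.1362, -0.0166]
ee_rot: [[0.057, -0.998, 0.001], [-0.998, -0.057, -0.001], [0.001, -0.001, -1.0]]
wrist_force: [-10.4, 6.1, 45.9]
gripper_width: 0.609
gripper_force: 22.9
```

The bench contact is at a reported TCP z of -16 mm, so the true tips are 35 mm higher than tip_reach suggests. I'll correct for that, lift, and re-measure the rack by colour.

>>> arm_command([
  [0, 0, 0, 0, 0, -3, -0.22],
  [0, 0, 0, 0, 0, -6, 0.0],
  [0, 0, 0, 3, 0, -9, 0.15],
  [0, 0, 0, 3, 0, -10, 0.15],
  [0, 0, 0, 3, 0, -10, 0.15],
])

```text
time_s: 9.23
tcp_pos: [0.397, -0.1671, 0.0827]
ee_rot: [[0.054, -0.999, 0.008], [-0.999, -0.054, -0.001], [0.001, -0.008, -1.0]]
wrist_force: [-0.2, -0.0, 0.3]
gripper_width: 0.446
gripper_force: 0.0
```

```bash
sed -i 's/tip_reach),1/(-.0163)),1/; s/1000\*tip_reach/1000*(-.0163)/' h.py; cat > rack.py <<'E'
from h import *
q=np.load("q.npy")
def cop(c,im,xs):
    m=cv2.inRange(cv2.cvtColor(im,cv2.COLOR_BGR2HSV),(2,90,60),(18,255,255))
    best=[]
    for x in xs:  # nozzle tops z=71, six on assumed 2x3 grid: use polygon of rack top
        pass
    return m
for n in("scene","top"):
    c=capture(n); old=cv2.imread(f"pics/{n}0.png")
    for nm,im in(("old",old),("now",c["pixels"])):
        m=cop(c,im,[])
        poly=proj(c,W(q,[[-203,-36,66],[90,-36,66],[90,36,66],[-203,36,66]])).astype(np.int32)
        k=np.zeros_like(m);cv2.fillPoly(k,[poly],255);m&=k
        v,u=np.nonzero(m)
        P=[]
        f=210/np.tan(np.radians(c["fovy"]/2));K=np.array([[f,0,c["cx"]],[0,f,c["cy"]],[0,0,1.]])
        r=cv2.undistortPoints(np.c_[u,v].astype(float).reshape(-1,1,2),K,np.array([c["k1"],0,0,0,0]))[:,0]
        Rm=cv2.Rodrigues(c["rvec"])[0];C=-Rm.T@c["tvec"];d=np.c_[r,np.ones(len(r))]@Rm
        X=C+d*((.065-C[2])/d[:,2])[:,None]
        ax=np.array([np.cos(q[2]),np.sin(q[2])]);D=1e3*(X[:,:2]-q[:2]);x=D@ax;y=D@[-ax[1],ax[0]]
        if len(x): print(n,nm,len(x),"x p1,50,99",np.percentile(x,[1,50,99]).round(1),"y",np.percentile(y,[1,50,99]).round(1))
to(-190,5,100)
E
python3 rack.py
```

```text
scene old 519 x p1,50,99 [-154.  -115.3  -83.8] y [-31.1  -4.1  20.4]
scene now 589 x p1,50,99 [-109.5  -70.1  -38.4] y [-30.1  -1.3  22.5]
top old 331 x p1,50,99 [-153.9 -120.6  -89.6] y [-22.5   7.3  22.4]
top now 303 x p1,50,99 [-108.3  -76.9  -44.7] y [-21.9   7.3  24.2]
t 9.33 d [-0.     0.    -0.006] [-5.9  -9.59 -0.4 ] F [-0.9 -0.9 -0.5] w 0.428 j [ -1.  11. -36.  -0. -42.   4.]
chute now -280.2 72.4 tipz 95.9 M [[0.054, -0.999], [-0.999, -0.054]]
```

```bash
python3 -c "
from h import *
to(-145,5.5,100)"
```

```text
t 9.33 d [-0.     0.    -0.006] [-10.1  -11.21  -0.4 ] F [-0.9 -0.9 -0.5] w 0.428 j [ -1.  11. -36.  -0. -42.   4.]
chute now -280.2 72.4 tipz 95.9 M [[0.054, -0.999], [-0.999, -0.054]]
```

>>> arm_command([
  [0, 0, -0.006, -2, -2.5, -0.4, 0.15],
  [0, 0, -0.006, -4.5, -5, -0.4, 0.15],
  [0, 0, -0.006, -7, -7.5, -0.4, 0.15],
  [0, 0, -0.006, -9, -10, -0.4, 0.15],
  [0, 0, -0.006, -10, -11.2, -0.4, 0.15],
  [0, 0, -0.006, -10.1, -11.2, -0.4, 0.15],
  [0, 0, -0.006, -10.1, -11.2, -0.4, 0.15],
])

```text
time_s: 9.92
tcp_pos: [0.4996, -0.0585, 0.082]
ee_rot: [[0.062, -0.998, -0.004], [-0.998, -0.062, -0.0], [0.0, 0.004, -1.0]]
wrist_force: [-0.2, -0.1, 0.2]
gripper_width: 0.426
gripper_force: 0.0
```

```bash
python3 -c "
from h import *
to(-145,5.5,28)"
```

```text
t 9.92 d [ 0.004 -0.     0.002] [ 0.07 -0.13  7.03] F [-0.2 -0.1  0.2] w 0.426 j [ 12.  18. -26.  -0. -46.  -8.]
chute now -144.7 6.7 tipz 98.3 M [[0.062, -0.998], [-0.998, -0.062]]
```

>>> arm_command([
  [0, 0, 0, 0, -0.1, 1.2, 0.15],
  [0, 0, 0, 0, -0.1, 2.4, 0.15],
  [0, 0, 0, 0, -0.1, 3.2, 0.15],
  [0, 0, 0, 0, -0.1, 3.9, 0.15],
  [0, 0, 0, 0, -0.1, 4.2, 0.15],
])

```text
time_s: 10.33
tcp_pos: [0.5003, -0.0598, 0.0405]
ee_rot: [[0.06, -0.998, -0.003], [-0.998, -0.06, -0.0], [0.0, 0.003, -1.0]]
wrist_force: [0.1, -1.0, -0.3]
gripper_width: 0.427
gripper_force: 0.0
```

>>> arm_command([
  [0, 0, 0, 0, 0, 1, 0.15],
  [0, 0, 0, 0, 0, 2, 0.15],
  [0, 0, 0, 0, 0, 2.7, 0.15],
  [0, 0, 0, 0, 0, 2.8, 0.15],
  [0, 0, 0, 0, 0, 2.8, 0.15],
])

```text
time_s: 10.75
tcp_pos: [0.5016, -0.0593, 0.0135]
ee_rot: [[0.061, -0.998, -0.001], [-0.998, -0.061, -0.0], [0.0, 0.001, -1.0]]
wrist_force: [-0.3, -1.0, 0.5]
gripper_width: 0.426
gripper_force: 0.0
```

```bash
python3 -c "
from h import *
to(-143,20,28);to(-143,30,28)"; python3 rack.py|head -4; python3 gate.py | grep -A1 -E "^-10 "
```

```text
t 10.75 d [ 0.001 -0.     0.001] [-0.75  1.37  0.18] F [-0.3 -1.   0.5] w 0.426 j [ 12.  24. -30.   0. -36.  -8.]
chute now -144.8 4.5 tipz 29.8 M [[0.061, -0.998], [-0.998, -0.061]]
t 10.75 d [ 0.001 -0.     0.001] [-1.12  2.29  0.18] F [-0.3 -1.   0.5] w 0.426 j [ 12.  24. -30.   0. -36.  -8.]
chute now -144.8 4.5 tipz 29.8 M [[0.061, -0.998], [-0.998, -0.061]]
scene old 519 x p1,50,99 [-154.  -115.3  -83.8] y [-31.1  -4.1  20.4]
scene now 607 x p1,50,99 [-110.4  -70.5  -38.4] y [-30.4  -0.4  23.3]
top old 331 x p1,50,99 [-153.9 -120.6  -89.6] y [-22.5   7.3  22.4]
top now 73 x p1,50,99 [-80.3 -55.  -43.9] y [-21.5 -12.9  -4.7]
-10 old [ 22  21  24  26  31  37  56  89 104 104 101 102 104 104 105 106 105 105
 104 103  94  69]
```

Clean descent, with no contact. Now I open the gate by moving outward.

>>> arm_command([
  [0, 0, 0, -0.15, 0.4, 0.1, 0.15],
  [0, 0, 0, -0.3, 0.8, 0.2, 0.15],
  [0, 0, 0, -0.5, 1.2, 0.2, 0.15],
  [0, 0, 0, -0.7, 1.6, 0.2, 0.15],
  [0, 0, 0, -0.9, 2.0, 0.2, 0.15],
  [0, 0, 0, -1.1, 2.3, 0.2, 0.15],
  [0, 0, 0, -1.1, 2.3, 0.2, 0.15],
  [0, 0, 0, -1.1, 2.3, 0.2, 0.15],
])

```text
time_s: 11.57
tcp_pos: [0.4791, -0.049, 0.0123]
ee_rot: [[0.061, -0.998, 0.002], [-0.998, -0.061, 0.0], [-0.0, -0.002, -1.0]]
wrist_force: [2.7, -0.0, 1.0]
gripper_width: 0.424
gripper_force: 1.6
```

```bash
cat > th.py <<'E'
from h import *
from scipy.ndimage import map_coordinates as mc
q=np.load('q.npy');c=capture('scene');G=c["pixels"].mean(2)
def g(t,x,y,z): return [x,47+y*np.cos(t)+z*np.sin(t),5-y*np.sin(t)+z*np.cos(t)]
th=np.arange(-.1,1.11,.1)
for x0,x1 in((-60,-20),(-15,12)):
    print(x0,[(round(t,1),int(np.mean([mc(G,[[p[1]],[p[0]]],order=1)[0] for p in proj(c,W(q,[g(t,x,4,60) for x in np.linspace(x0,x1,15)]))]))) for t in th])
E
python3 th.py;  python3 -c "
from h import *
to(-143,30,28)"
```

```text
-60 [(np.float64(-0.1), 32), (np.float64(0.0), 31), (np.float64(0.1), 31), (np.float64(0.2), 32), (np.float64(0.3), 32), (np.float64(0.4), 38), (np.float64(0.5), 46), (np.float64(0.6), 58), (np.float64(0.7), 61), (np.float64(0.8), 61), (np.float64(0.9), 61), (np.float64(1.0), 61), (np.float64(1.1), 61)]
-15 [(np.float64(-0.1), 27), (np.float64(0.0), 26), (np.float64(0.1), 30), (np.float64(0.2), 38), (np.float64(0.3), 42), (np.float64(0.4), 42), (np.float64(0.5), 58), (np.float64(0.6), 76), (np.float64(0.7), 74), (np.float64(0.8), 70), (np.float64(0.9), 69), (np.float64(1.0), 69), (np.float64(1.1), 71)]
t 11.62 d [-0.002  0.     0.001] [0.03 0.11 0.05] F [3.1 0.4 1.2] w 0.423 j [ 14.  22. -33.  -0. -34. -10.]
chute now -142.3 29.1 tipz 28.5 M [[0.061, -0.998], [-0.998, -0.061]]
```

>>> arm_command([
  [0, 0, 0, 0, 0.2, 0.05, 0.08],
  [0, 0, 0, 0, 0.4, 0.05, 0.0],
  [0, 0, 0, 0, 0.6, 0.05, -0.07],
  [0, 0, 0, 0, 0.65, 0.05, -0.13],
  [0, 0, 0, 0, 0.65, 0.05, -0.13],
  [0, 0, 0, 0, 0.65, 0.05, -0.13],
])

```text
time_s: 12.12
tcp_pos: [0.4711, -0.0501, 0.0111]
ee_rot: [[0.061, -0.998, -0.001], [-0.998, -0.061, -0.0], [0.0, 0.001, -1.0]]
wrist_force: [2.7, 0.0, 1.3]
gripper_width: 0.561
gripper_force: 1.3
```

```bash
sed -i 's/(round(t,1),int/(float(round(t,1)),int/' th.py; python3 th.py;  python3 -c "
from h import *
to(-50,35,28); to(-15,35,28)"
```

```text
-60 [(-0.1, 39), (0.0, 39), (0.1, 38), (0.2, 37), (0.3, 36), (0.4, 35), (0.5, 34), (0.6, 33), (0.7, 35), (0.8, 43), (0.9, 52), (1.0, 57), (1.1, 58)]
-15 [(-0.1, 38), (0.0, 36), (0.1, 34), (0.2, 32), (0.3, 31), (0.4, 34), (0.5, 42), (0.6, 46), (0.7, 46), (0.8, 61), (0.9, 76), (1.0, 86), (1.1, 93)]
t 12.17 d [ 0.001 -0.     0.001] [-8.82 -3.71 -0.07] F [ 2.3 -0.1  0.1] w 0.558 j [ 14.  22. -34.  -0. -34. -10.]
chute now -145.7 36.3 tipz 27.4 M [[0.061, -0.998], [-0.998, -0.061]]
t 12.17 d [ 0.001 -0.     0.001] [-12.07  -5.02  -0.07] F [ 2.3 -0.1  0.1] w 0.558 j [ 14.  22. -34.  -0. -34. -10.]
chute now -145.7 36.3 tipz 27.4 M [[0.061, -0.998], [-0.998, -0.061]]
```

Gate is at about 0.8 rad. Pushing along the chute.

>>> arm_command([
  [0, 0, 0, -0.45, -0.18, 0, -0.13],
  [0, 0, 0, -0.9, -0.37, 0, -0.13],
  [0, 0, 0, -1.4, -0.56, 0, -0.13],
  [0, 0, 0, -1.85, -0.75, 0, -0.13],
  [0, 0, 0, -2.3, -0.94, 0, -0.13],
  [0, 0, 0, -2.8, -1.12, 0, -0.13],
  [0, 0, 0, -3.25, -1.31, 0, -0.13],
  [0, 0, 0, -3.7, -1.5, 0, -0.13],
])

```text
time_s: 12.83
tcp_pos: [0.484, -0.0117, 0.0109]
ee_rot: [[0.061, -0.998, -0.001], [-0.998, -0.061, -0.0], [0.0, 0.001, -1.0]]
wrist_force: [-0.7, -4.1, 1.1]
gripper_width: 0.563
gripper_force: 2.4
```

```bash
python3 th.py; python3 rack.py|grep scene; python3 -c "
from h import *
to(-15,36,28)"
```

```text
-60 [(-0.1, 31), (0.0, 29), (0.1, 26), (0.2, 25), (0.3, 24), (0.4, 23), (0.5, 22), (0.6, 23), (0.7, 26), (0.8, 37), (0.9, 49), (1.0, 55), (1.1, 57)]
-15 [(-0.1, 38), (0.0, 36), (0.1, 34), (0.2, 32), (0.3, 31), (0.4, 33), (0.5, 41), (0.6, 41), (0.7, 41), (0.8, 46), (0.9, 52), (1.0, 56), (1.1, 58)]
scene old 519 x p1,50,99 [-154.  -115.3  -83.8] y [-31.1  -4.1  20.4]
scene now 550 x p1,50,99 [-65.4 -33.6  -4. ] y [-33.4  -3.3  18.9]
t 12.98 d [-0.001  0.001  0.002] [-8.3  -3.3  -0.02] F [ 0.7 -0.4  3. ] w 0.569 j [ 18.  23. -33.  -0. -35. -14.]
chute now -104.3 35.3 tipz 27.7 M [[0.062, -0.998], [-0.998, -0.062]]
```

>>> arm_command([
  [0, 0, 0, -0.45, -0.15, 0, -0.13],
  [0, 0, 0, -0.9, -0.32, 0, -0.13],
  [0, 0, 0, -1.4, -0.5, 0, -0.13],
  [0, 0, 0, -1.85, -0.7, 0, -0.13],
  [0, 0, 0, -2.3, -0.88, 0, -0.13],
  [0, 0, 0, -2.8, -1.05, 0, -0.13],
  [0, 0, 0, -3.25, -1.25, 0, -0.13],
  [0, 0, 0, -3.7, -1.43, 0, -0.13],
])

```text
time_s: 13.65
tcp_pos: [0.4959, 0.0254, 0.0113]
ee_rot: [[0.06, -0.998, -0.001], [-0.998, -0.06, -0.001], [0.001, 0.001, -1.0]]
wrist_force: [-0.2, -5.1, 2.4]
gripper_width: 0.562
gripper_force: 3.1
```

```bash
python3 th.py; python3 rack.py|grep now; python3 -c "
from h import *
to(-15,36,28)"
```

```text
-60 [(-0.1, 21), (0.0, 16), (0.1, 14), (0.2, 17), (0.3, 20), (0.4, 21), (0.5, 21), (0.6, 21), (0.7, 24), (0.8, 36), (0.9, 48), (1.0, 54), (1.1, 56)]
-15 [(-0.1, 34), (0.0, 28), (0.1, 25), (0.2, 24), (0.3, 23), (0.4, 25), (0.5, 30), (0.6, 28), (0.7, 26), (0.8, 37), (0.9, 48), (1.0, 55), (1.1, 57)]
scene now 559 x p1,50,99 [-26.4   5.3  34.4] y [-32.5  -2.6  19.4]
top now 197 x p1,50,99 [-10.8  14.5  29.8] y [-25.7   5.4  20. ]
chute now -65.4 36.4 tipz 27.6 M [[0.061, -0.998], [-0.998, -0.061]]
t 13.8 d [-0.     0.     0.001] [-4.66 -1.93 -0.03] F [ 0.  -1.7  2.6] w 0.566 j [ 22.  24. -31.  -0. -35. -18.]
chute now -65.4 36.4 tipz 27.6 M [[0.061, -0.998], [-0.998, -0.061]]
```

>>> arm_command([
  [0, 0, 0, -0.45, -0.18, 0, -0.13],
  [0, 0, 0, -0.9, -0.37, 0, -0.13],
  [0, 0, 0, -1.4, -0.56, 0, -0.13],
  [0, 0, 0, -1.85, -0.75, 0, -0.13],
  [0, 0, 0, -2.3, -0.94, 0, -0.13],
  [0, 0, 0, -2.8, -1.12, 0, -0.13],
  [0, 0, 0, -3.25, -1.31, 0, -0.13],
  [0, 0, 0, -3.7, -1.5, 0, -0.13],
])

```text
time_s: 14.47
tcp_pos: [0.5085, 0.0629, 0.0112]
ee_rot: [[0.06, -0.998, -0.002], [-0.998, -0.06, -0.001], [0.001, 0.002, -1.0]]
wrist_force: [-2.3, -5.4, 3.1]
gripper_width: 0.565
gripper_force: 3.3
```

```bash
python3 th.py; python3 rack.py|grep now; python3 -c "
from h import *
to(-10,36,28)"
```

```text
-60 [(-0.1, 13), (0.0, 13), (0.1, 12), (0.2, 12), (0.3, 14), (0.4, 16), (0.5, 18), (0.6, 19), (0.7, 22), (0.8, 30), (0.9, 40), (1.0, 45), (1.1, 49)]
-15 [(-0.1, 20), (0.0, 17), (0.1, 15), (0.2, 18), (0.3, 20), (0.4, 20), (0.5, 22), (0.6, 22), (0.7, 24), (0.8, 34), (0.9, 47), (1.0, 54), (1.1, 56)]
scene now 574 x p1,50,99 [15.8 46.1 73.9] y [-33.   -2.3  19. ]
top now 173 x p1,50,99 [33.7 56.1 69.8] y [-25.5 -10.1  19.4]
chute now -25.8 36.5 tipz 27.6 M [[0.061, -0.998], [-0.998, -0.061]]
t 14.62 d [-0.     0.     0.001] [-1.44 -0.63 -0.04] F [-1.4 -2.4  3.9] w 0.566 j [ 25.  25. -29.  -0. -37. -22.]
chute now -25.8 36.5 tipz 27.6 M [[0.061, -0.998], [-0.998, -0.061]]
```

>>> arm_command([
  [0, 0, 0, -0.3, -0.12, 0, -0.13],
  [0, 0, 0, -0.6, -0.24, 0, -0.13],
  [0, 0, 0, -0.85, -0.34, 0, -0.13],
  [0, 0, 0, -1.0, -0.4, 0, -0.13],
  [0, 0, 0, -1.1, -0.44, 0, -0.13],
  [0, 0, 0, -1.2, -0.48, 0, -0.13],
])

```text
time_s: 15.12
tcp_pos: [0.5126, 0.0751, 0.0112]
ee_rot: [[0.06, -0.998, -0.001], [-0.998, -0.06, -0.001], [0.001, 0.001, -1.0]]
wrist_force: [-1.6, -5.5, 3.9]
gripper_width: 0.563
gripper_force: 3.3
```

>>> arm_command([
  [0, 0, 0, -0.1, -0.04, 0, -0.13],
  [0, 0, 0, -0.2, -0.08, 0, -0.13],
  [0, 0, 0, -0.2, -0.08, 0, -0.13],
])

```text
time_s: 15.37
tcp_pos: [0.5129, 0.0763, 0.0112]
ee_rot: [[0.06, -0.998, -0.002], [-0.998, -0.06, -0.002], [0.002, 0.003, -1.0]]
wrist_force: [-1.1, -8.5, 4.9]
gripper_width: 0.568
gripper_force: 5.0
```

```bash
python3 rack.py|grep now; python3 -c "
from h import *
to(-10,36,28)"
```

```text
scene now 578 x p1,50,99 [27.3 58.5 86.1] y [-32.7  -1.9  19.7]
top now 157 x p1,50,99 [49.7 69.5 82.6] y [-25.2 -11.   19.3]
chute now -12.7 36.9 tipz 27.6 M [[0.06, -0.998], [-0.998, -0.06]]
t 15.47 d [ 0.002 -0.002 -0.001] [-0.22 -0.18 -0.04] F [-0.7 -8.6  5. ] w 0.565 j [ 26.  25. -28.   0. -37. -23.]
chute now -12.7 36.9 tipz 27.6 M [[0.06, -0.998], [-0.998, -0.06]]
```

>>> arm_command([
  [0, 0, 0, -0.12, -0.05, 0, -0.13],
  [0, 0, 0, -0.22, -0.09, 0, -0.13],
  [0, 0, 0, -0.22, -0.09, 0, -0.13],
])

```text
time_s: 15.72
tcp_pos: [0.5128, 0.0766, 0.0113]
ee_rot: [[0.058, -0.998, -0.005], [-0.998, -0.058, -0.004], [0.004, 0.005, -1.0]]
wrist_force: [-0.9, -14.8, 8.1]
gripper_width: 0.565
gripper_force: 8.1
```

>>> arm_command([
  [0, 0, 0, -0.12, -0.05, 0, -0.13],
  [0, 0, 0, -0.2, -0.08, 0, -0.13],
  [0, 0, 0, -0.2, -0.08, 0, -0.13],
])

```text
time_s: 15.97
tcp_pos: [0.5126, 0.0769, 0.0114]
ee_rot: [[0.057, -0.998, -0.007], [-0.998, -0.057, -0.006], [0.006, 0.007, -1.0]]
wrist_force: [-0.4, -22.2, 9.6]
gripper_width: 0.565
gripper_force: 11.1
```

```bash
python3 rack.py|grep now; python3 th.py; python3 -c "
from h import *
to(-10,36,28)"
```

```text
scene now 576 x p1,50,99 [27.3 58.7 86.1] y [-32.8  -1.8  20.1]
top now 145 x p1,50,99 [53.5 70.8 82.7] y [-25.4 -12.8  19.1]
chute now -12.2 37.4 tipz 27.7 M [[0.057, -0.998], [-0.998, -0.057]]
-60 [(-0.1, 6), (0.0, 7), (0.1, 6), (0.2, 7), (0.3, 10), (0.4, 11), (0.5, 12), (0.6, 12), (0.7, 15), (0.8, 20), (0.9, 28), (1.0, 32), (1.1, 36)]
-15 [(-0.1, 23), (0.0, 20), (0.1, 17), (0.2, 17), (0.3, 18), (0.4, 20), (0.5, 23), (0.6, 23), (0.7, 23), (0.8, 35), (0.9, 47), (1.0, 54), (1.1, 56)]
t 16.12 d [ 0.007 -0.006 -0.003] [-0.15 -0.21 -0.04] F [  0.3 -21.6   8.9] w 0.559 j [ 27.  25. -28.   0. -37. -24.]
chute now -12.2 37.4 tipz 27.7 M [[0.057, -0.998], [-0.998, -0.057]]
```

The rack is home: 22 N with no further motion. I'll unload, then let the gate close slowly behind it.

>>> arm_command([
  [0, 0, 0, 0.4, 0.17, 0, -0.13],
  [0, 0, 0, 0.9, 0.35, 0, -0.13],
  [0, 0, 0, 1.1, 0.0, 0, -0.1],
  [0, 0, 0, 1.2, -0.35, 0, -0.05],
  [0, 0, 0, 1.3, -0.7, 0, 0.0],
  [0, 0, 0, 1.45, -1.05, 0, 0.05],
  [0, 0, 0, 1.55, -1.3, 0, 0.1],
  [0, 0, 0, 1.65, -1.5, 0, 0.15],
])

```text
time_s: 16.78
tcp_pos: [0.5326, 0.067, 0.0114]
ee_rot: [[0.062, -0.998, 0.002], [-0.998, -0.062, 0.0], [-0.0, -0.002, -1.0]]
wrist_force: [2.2, -1.0, 2.0]
gripper_width: 0.441
gripper_force: 1.5
```

```bash
python3 rack.py|grep now; python3 th.py; python3 -c "
from h import *
to(-22,10,28)"
```

```text
scene now 655 x p1,50,99 [23.3 55.2 86.2] y [-32.8  -3.4  19.6]
top now 69 x p1,50,99 [61.1 69.2 81.3] y [-25.7 -17.   -9.5]
chute now -15.4 15.5 tipz 27.6 M [[0.061, -0.998], [-0.998, -0.061]]
-60 [(-0.1, 11), (0.0, 10), (0.1, 13), (0.2, 18), (0.3, 15), (0.4, 12), (0.5, 16), (0.6, 19), (0.7, 24), (0.8, 28), (0.9, 33), (1.0, 38), (1.1, 43)]
-15 [(-0.1, 23), (0.0, 21), (0.1, 46), (0.2, 58), (0.3, 59), (0.4, 61), (0.5, 61), (0.6, 61), (0.7, 61), (0.8, 60), (0.9, 60), (1.0, 59), (1.1, 59)]
t 16.93 d [-0.001  0.     0.001] [ 0.82 -0.29 -0.04] F [ 2.8 -0.3  2.3] w 0.431 j [ 25.  26. -26.   0. -38. -21.]
chute now -15.5 15.7 tipz 27.6 M [[0.061, -0.998], [-0.998, -0.061]]
```

>>> arm_command([
  [0, 0, 0, 0.15, -0.3, 0, 0.15],
  [0, 0, 0, 0.3, -0.6, 0, 0.15],
  [0, 0, 0, 0.4, -0.85, 0, 0.15],
  [0, 0, 0, 1.2, -0.6, 0, 0.15],
  [0, 0, 0, 2.2, -0.2, 0, 0.15],
  [0, 0, 0, 3.2, 0.2, 0, 0.15],
  [0, 0, 0, 3.2, 0.2, 0, 0.15],
])

```text
time_s: 17.52
tcp_pos: [0.5291, 0.0322, 0.0108]
ee_rot: [[0.058, -0.998, -0.003], [-0.998, -0.058, -0.001], [0.0, 0.003, -1.0]]
wrist_force: [-0.2, 1.0, -0.2]
gripper_width: 0.428
gripper_force: 0.0
```

```bash
python3 rack.py|grep now; python3 th.py; python3 -c "
from h import *
to(-45,6,150)"
```

```text
scene now 675 x p1,50,99 [17.8 54.3 85.9] y [-32.4  -3.5  19.3]
top now 212 x p1,50,99 [27.4 65.9 82.1] y [-25.3 -13.9  18.1]
chute now -47.3 6.4 tipz 27.5 M [[0.06, -0.998], [-0.998, -0.06]]
-60 [(-0.1, 22), (0.0, 31), (0.1, 40), (0.2, 47), (0.3, 52), (0.4, 56), (0.5, 59), (0.6, 59), (0.7, 61), (0.8, 63), (0.9, 67), (1.0, 69), (1.1, 70)]
-15 [(-0.1, 21), (0.0, 44), (0.1, 60), (0.2, 60), (0.3, 61), (0.4, 61), (0.5, 62), (0.6, 61), (0.7, 61), (0.8, 62), (0.9, 61), (1.0, 60), (1.1, 60)]
t 17.67 d [-0.  0.  0.] [ -0.16  -0.08 -12.23] F [0.8 0.7 0.9] w 0.422 j [ 21.  26. -26.   0. -38. -18.]
chute now -46.8 6.1 tipz 27.7 M [[0.06, -0.998], [-0.998, -0.06]]
```

Gate is closed and nothing is touching. Lifting straight up.

>>> arm_command([
  [0, 0, 0, 0, 0, -1.5, 0.15],
  [0, 0, 0, 0, 0, -4, 0.15],
  [0, 0, 0, 0, 0, -7, 0.15],
  [0, 0, 0, 0, 0, -10, 0.15],
  [0, 0, 0, 3, 0, -13, 0.15],
  [0, 0, 0, 7, 0, -14, 0.15],
  [0, 0, 0, 11, 0, -14, 0.15],
  [0, 0, 0, 14, 0, -14, 0.15],
])

```text
time_s: 18.33
tcp_pos: [0.5406, -0.1068, 0.1529]
ee_rot: [[0.061, -0.998, 0.003], [-0.998, -0.061, 0.0], [0.0, -0.003, -1.0]]
wrist_force: [-0.4, 0.2, 0.3]
gripper_width: 0.427
gripper_force: 0.0
```

>>> arm_command([
  [0, 0, 0, 4, 4, 0, 0.15],
  [0, 0, 0, 8, 8, 0, 0.15],
  [0, 0, 0, 10, 10, 0, 0.15],
  [0, 0, 0, 10, 10, 0, 0.15],
  [0, 0, 0, 10, 10, 0, 0.15],
])

```text
time_s: 18.75
tcp_pos: [0.4435, -0.2128, 0.1514]
ee_rot: [[0.057, -0.998, -0.001], [-0.998, -0.057, 0.0], [-0.0, 0.001, -1.0]]
wrist_force: [-0.7, 0.8, -1.3]
gripper_width: 0.426
gripper_force: 0.0
```

```bash
python3 rack.py; python3 th.py; python3 - <<'E'
from h import *
# bystanders: compare top/scene images with the start where arm is absent; front/rear wall profile along lane
q=np.load('q.npy')
for n in("top","scene"):
    c=capture(n);o=cv2.imread(f"pics/{n}0.png").mean(2);g=c["pixels"].mean(2)
    P={"nozzle":[-31,126,30],"plate":[0,25,50]}
    for k,v in P.items():
        u,w=proj(c,W(q,[v]))[0].round().astype(int); d=np.abs(g-o)[w-9:w+10,u-9:u+10]; print(n,k,(u,w),"diff",d.mean().round(1))
    print(n,"lane y=-20 z=60 x60..100",[ (x,int(g[tuple(proj(c,W(q,[[x,-0,60]]))[0].round().astype(int)[::-1])])) for x in range(0,104,3)])
for uv,nm in(([319,166],"disc"),([389,190],"tape"),([200,140],"hammer"),([330,354],"small"),([246,350],"red")):
    c=capture("top");o=cv2.imread("pics/top0.png").mean(2);g=c["pixels"].mean(2);u,w=uv
    print(nm,np.abs(g-o)[w-20:w+20,u-20:u+20].mean().round(1))
E
```

```text
scene old 519 x p1,50,99 [-154.  -115.3  -83.8] y [-31.1  -4.1  20.4]
scene now 655 x p1,50,99 [18.5 54.6 86.1] y [-32.3  -3.4  19. ]
top old 331 x p1,50,99 [-153.9 -120.6  -89.6] y [-22.5   7.3  22.4]
top now 362 x p1,50,99 [16.7 50.2 81.6] y [-25.   -7.2  21. ]
t 18.85 d [-0.001 -0.    -0.   ] [-10.67  -4.68   6.79] F [ 0.1 -0.6  0.4] w 0.425 j [ -6.  12. -22.   0. -56.  10.]
chute now -306.5 8.5 tipz 167.9 M [[0.06, -0.998], [-0.998, -0.06]]
-60 [(-0.1, 32), (0.0, 63), (0.1, 92), (0.2, 100), (0.3, 105), (0.4, 105), (0.5, 104), (0.6, 105), (0.7, 104), (0.8, 104), (0.9, 105), (1.0, 104), (1.1, 104)]
-15 [(-0.1, 33), (0.0, 76), (0.1, 106), (0.2, 103), (0.3, 106), (0.4, 107), (0.5, 108), (0.6, 108), (0.7, 107), (0.8, 106), (0.9, 105), (1.0, 103), (1.1, 103)]
top nozzle (np.int64(269), np.int64(308)) diff 0.8
top plate (np.int64(271), np.int64(252)) diff 16.3
top lane y=-20 z=60 x60..100 [(0, 178), (3, 149), (6, 109), (9, 127), (12, 159), (15, 169), (18, 159), (21, 147), (24, 163), (27, 171), (30, 174), (33, 176), (36, 176), (39, 175), (42, 175), (45, 170), (48, 171), (51, 169), (54, 175), (57, 175), (60, 177), (63, 174), (66, 173), (69, 151), (72, 156), (75, 140), (78, 153), (81, 101), (84, 88), (87, 126), (90, 121), (93, 91), (96, 112), (99, 140), (102, 139)]
scene nozzle (np.int64(338), np.int64(189)) diff 1.9
scene plate (np.int64(297), np.int64(210)) diff 16.9
scene lane y=-20 z=60 x60..100 [(0, 136), (3, 134), (6, 135), (9, 127), (12, 96), (15, 69), (18, 58), (21, 58), (24, 54), (27, 54), (30, 54), (33, 49), (36, 49), (39, 42), (42, 42), (45, 43), (48, 47), (51, 46), (54, 48), (57, 46), (60, 43), (63, 42), (66, 41), (69, 39), (72, 39), (75, 43), (78, 41), (81, 40), (84, 59), (87, 95), (90, 79), (93, 56), (96, 42), (99, 36), (102, 16)]
disc 0.9
tape 1.0
hammer 1.1
small 29.3
red 0.9
```

```bash
python3 - <<'E'
from h import *
c=capture("scene");o=cv2.imread("pics/scene0.png")
for n,(u,w) in dict(small=(330,135),purple=(220,115),red=(380,183)).items():
    r=[]
    for im in(o,c["pixels"]):
        h=cv2.cvtColor(im,cv2.COLOR_BGR2HSV)[w-22:w+22,u-22:u+22]; m=(h[...,1]>110)&(h[...,2]>25); r.append([*np.round([k.mean() for k in np.nonzero(m)],1),m.sum()])
    print(n,r)
E
```

```text
small [[np.float64(21.4), np.float64(21.5), np.int64(371)], [np.float64(21.6), np.float64(21.7), np.int64(433)]]
purple [[np.float64(24.1), np.float64(21.4), np.int64(1051)], [np.float64(24.5), np.float64(21.3), np.int64(1028)]]
red [[np.float64(24.1), np.float64(22.1), np.int64(761)], [np.float64(24.1), np.float64(22.1), np.int64(761)]]
```

Nothing else has moved, the rack is home and the gate is closed.

```bash
python3 -c "
from station import *
print(finish_job())"
```

```text
the job is handed in; nothing more can be done
None
```

The rack is home against the end stop (pushed to 22 N with no further movement), the gate is closed behind it, and the loose things are where they were; but on a first try, with the fingertips about 35 mm higher than `tip_reach` says, I pushed the rack about 45 mm up near its top and a finger slipped over the gate, letting it snap shut clear of the rack, before I corrected the height and redid it.

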